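Refit the pump head and hold it closed

ROBOT

A 6-joint arm with a two-finger parallel gripper is mounted at the origin on the work surface. World frame = base frame: x ahead of the robot, y to its left, z up, the work surface at z = 0. Lengths are in mm, angles in rad, forces in N, time in s.
With the tool pointing down it reaches from about 400 to 925 mm from the base axis. Payload 12.5 kg.
Tool frame: the origin (TCP) lies midway between the tips of the shut fingers; the grasp point (between the pads) lies 19 mm behind it; z points along the fingers, y is the direction in which the jaws open and shut (so a half turn about z gives the same grasp; the last joint's range is limited). The gripper opens to 95 mm and grips with 3 to 60 N. Pads are 20 mm wide; open, the fingers measure 119 mm over their backs; the gripper's body (75 mm by 180 mm) begins 59 mm behind the grasp point.
Start: joints at [-1.326, 0.491, 1.559, -0, 1.092, -0.106], TCP at [214.805, -586.948, 190.761] pointing down, gripper open.
Joint ranges: [-3.1, 3.1], [-0.84, 2.19], [0.05, 2.79], [-1.13, 4.28], [0.06, 2.93], [-2.69, 2.69]. Speed limits (rad/s): [2.22, 2.22, 2.79, 3.14, 3.14, 3.14].

INTERFACE

Orientations are given as [roll, pitch, yaw] about the fixed x, y, z axes, in that order (R = Rz(yaw) Ry(pitch) Rx(roll)).
In Python, from cell import * gives the robot as it stands. The module is installed in compiled form; this text tells all that it offers.
- The arm moves only by the tool carry_out, never from a script. Its argument "moves" is a list of rows, each an object of numbers: "dx", "dy", "dz": the shift along the tool's x, y, z in m; "twist": the turn about the tool's z in degrees. A call has 1 to 5 rows; each row is the pose to reach, as a shift and turn from the pose commanded when the call began, along the tool's axes at that moment; what a row does not reach only later rows make up. A row lasts 1/10 s, in which the tool goes at most 50 mm and 8.59 degrees, less where a joint would pass 70% of its speed; a pose out of reach is approached as far as the arm can. A call with a gripper value outside its range is refused whole. "grip" is the finger opening in m, from 0 to 0.0951, set as the call begins (left out, the last holds). The fingers move at their own pace and stop on an object; the grip force is fixed at half the most. Time passes only in rows, so rows that repeat a pose let the fingers close. It gives the time, the measured TCP pose, the force and the opening at its end, in the units of the state.
- state(): the state, without advancing time (a new reading comes with each control period).
- read_camera(name): name is "side" or "top"; returns (picture, depth): 384x512x3 uint8, red, green, blue; 384x512 float32, mm along the optical axis (not along the pixel's ray), 0 where there is no reading.
- camera_info(name): a dict with "mtx" (3x3 intrinsics, pixels), "R" (3x3) and "t" (3): a world point X has camera coordinates R X + t. Camera axes: x right, y down, z forward; pixel columns grow to the right and rows downward; lengths in mm; the calibration is good to about 2 mm. A picture is of the moment at which its call begins. camera_info takes no time and is no camera call.
- job_done(): hands the job in, once; it reports no verdict.
The state is a dict: "t": time; "joints": joint angles; "qvel": joint speeds; "tau": joint torques, N m; "eef_pos": TCP position; "tcp_rot": TCP orientation; "ft_force": force on the tool from outside, world axes, zero at the start; "moment": the same for the moment, N m; "opening": opening from 0.0 (shut) to 1.0 (fully open).
Only numpy, scipy, OpenCV 4.12 (cv2) and the standard library are available. Lean on these libraries where they do the work, as an engineer would, in place of code of your own. Each camera call takes 0.05 s, during which the arm holds its last target. There are 200 camera calls.

TASK

Fit the pump head (the longer steel block, with a check valve at each end) onto the two dowels of the plunger housing standing in the vise; it goes on only one way round, its wide inlet valve on the side of the thick dowel. Press it down gently against the sprung support ring until you feel metal meet metal, and finish while still holding it so: the two faces fully closed and the head kept pushed down with about 20 N, so that I can put the screws in. Leave the other things on the bench where they are.

Things in the scene. Friction and masses are not known exactly. Their poses are not given: they have to be found in the camera images.
- pump_head: Loose steel block, 46 mm (its x) by 72 (y) by 28 high, 0.5 to 0.7 kg, lying holes-down on the mat; round boss on top, 27 mm across, 4 high. Origin: centre of its underside, z up. +y end: wide inlet valve (22 mm across, 20 long); -y end: narrow outlet valve (16 mm). Dowel holes right through it at x 0: 11.4 mm wide at y +24, 7.4 mm wide at y -24. Grip it across its long flat sides (x = -23, +23).
- pump_head_inlet (a point): Tip of the thin fitting on the pump head's wide inlet valve: in the head's frame at x 0, y +66 mm, z 14 mm.
- pump_head_outlet (a point): Tip of the thin fitting on the pump head's narrow outlet valve: in the head's frame at x 0, y -60 mm, z 14 mm.
- housing: Aluminium plunger housing clamped in a small steel vise, all fixed to the bench. Origin: on the mat below the middle of the upper face; z up, y along the dowels towards the thick one, x away from the vise's T-handle. Flange 50 mm (x) by 76 (y), 14 thick, its face 76 mm above the mat; vise jaws only 52 mm high. Vise: x -105 to +60 mm, 70 mm wide; T-handle at x -126, 38 mm to each side.
- housing_face (a point): Middle of the housing's upper face, the face that the pump head's underside must meet; its axes are those of the housing. With the head home, the head's origin lies on this point and the axes of both agree.
- thick_dowel_tip (a point): Tip of the thick dowel, 10 mm in diameter, at y = +24 mm on the housing; both dowels stand straight up, 16 mm proud of the face, the last 4 mm tapered.
- thin_dowel_tip (a point): Tip of the thin dowel, 6 mm in diameter, at y = -24 mm on the housing, as high as the other.
- support_ring (a joint): How far (m) the sprung steel ring (26 mm across, mid-face, between the dowels) is pressed down. At 0 it stands 6 mm proud of the face; at 0.006 it is level. It pushes up with 12 N at 0, 15 N at 0.006, so a head merely laid on it stays 6 mm open; then the faces meet as a hard stop. Closing takes 8 to 10 N of push besides the head's weight.
- spare_head: Another pump head, not to be used: a similar steel block but shorter, 46 by 50 mm by 28 mm high, with one narrow valve at one end only. Origin: centre of its underside.
- hex_driver: Screwdriver 190 mm long with a black handle, 26 mm thick, lying on the mat. Origin under its middle.
- screw_dish: Small round steel dish with the head's screws, 72 mm across and 14 mm high. Origin: centre of its underside.
- column: Steel chromatography column, 160 mm long and 16 mm thick, lying on the mat. Origin under its middle, x along it.
- seal_tool: White plastic seal tool, a stepped rod 85 mm long and 18 mm thick, lying on the mat. Origin under its middle, x along it.
- beaker: Empty glass beaker, 68 mm across, 85 mm high. Origin: centre of its underside.
- wash_bottle: White plastic bottle, 68 mm across, 170 mm high. Origin: centre of its underside.
Mind the look-alikes: they are no part of the job. Leave any orange look-alike of the housing alone.

How it is judged:
By the outcome, as a careful person would: the job done as asked, in the order asked, and still so for the second after the job is handed in, while the arm keeps its last pose, push and grip.
It also fails if it takes over 48 s, if anything falls off the work surface, if the arm or the gripper's body presses on something with over 40 N, if the wrist force passes 120 N, or if a joint passes its speed limit or range.

## Working session

There is one attempt and no reset: what is moved stays moved. The work goes in short steps, Python scripts to look and compute and a tool call to move; the robot and the scene stay as the last step left them, time stands still between calls to the robot, and variables do not carry over. Pictures are saved under pics/ and viewed, about 8 in all and at most 12, crops included, and the job is handed in when it is done.

Besides the shell and the picture viewer there is one more tool, called after ">>>" as name(argument=value, ...) on one line, values as JSON. carry_out: Moves the arm, as the interface text tells. Its arguments: {"type":"object","properties":{"moves":{"type":"array","items":{"type":"object","properties":{"dx":{"type":"number"},"dy":{"type":"number"},"dz":{"type":"number"},"twist":{"type":"number"}}}},"grip":{"type":"number"}},"required":["moves"]}

```bash
mkdir -p pics; python3 - <<'E'
from cell import *
import cv2,numpy as np
for n in("top","side"):
    p,d=read_camera(n); np.savez(n+"0.npz",p=p,d=d); cv2.imwrite(f"pics/{n}0.png",cv2.resize(p[:,:,::-1],None,fx=1.5,fy=1.5,interpolation=cv2.INTER_CUBIC))
    print(n,{k:np.round(v,3).tolist() for k,v in camera_info(n).items()})
print(state())
E
```

```text
top {'mtx': [[420.356, 0.0, 246.82], [0.0, 420.356, 187.392], [0.0, 0.0, 1.0]], 'R': [[-0.014, -1.0, 0.018], [-0.99, 0.012, -0.138], [0.138, -0.02, -0.99]], 't': [-14.172, 493.441, 1351.285]}
side {'mtx': [[483.927, 0.0, 261.647], [0.0, 483.927, 188.223], [0.0, 0.0, 1.0]], 'R': [[0.965, -0.26, -0.001], [-0.192, -0.707, -0.681], [0.176, 0.657, -0.733]], 't': [-452.91, 161.117, 1471.787]}
{'t': 0.1, 'joints': array([-1.32560285e+00,  4.91488555e-01,  1.55937574e+00, -1.79811849e-05,
        1.09168545e+00, -1.05613937e-01]), 'qvel': array([-0.00110831, -0.00137224, -0.00083434, -0.00133848,  0.00116087,
       -0.00019242]), 'tau': array([ 3.33039141e-03, -6.13623691e+01, -2.58605361e+01,  6.94497395e-02,
        4.70244011e-02, -5.37467065e-05]), 'eef_pos': array([ 214.73815826, -586.7091752 ,  190.23125318]), 'tcp_rot': array([-3.14063922e+00, -8.50337155e-05,  3.50815666e-01]), 'ft_force': array([ 0.63341814, -0.85413481,  0.21882315]), 'moment': array([-0.05094765,  0.02939913,  0.02403159]), 'opening': 1.0014548876679426}
```

View pics/top0.png

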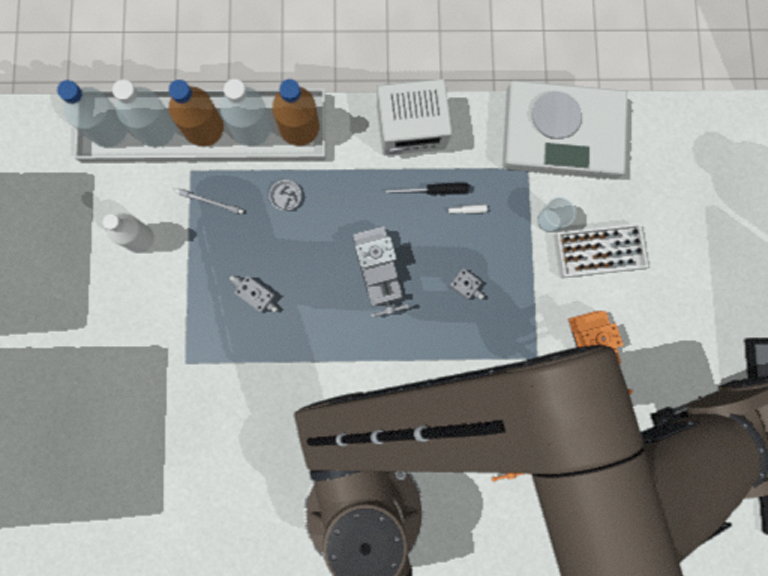

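View pics/side0.png

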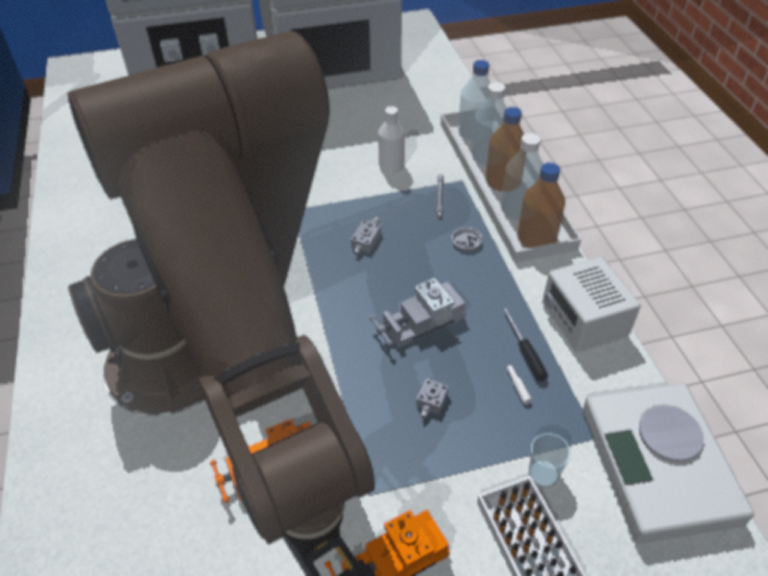

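The top view (1.5x) shows the pump head at about (255,293), the housing in the vise at (377,252) with its T-handle at (390,310), and the spare head at (467,284). The side view shows the head at (367,235) and the housing face at (435,293). I'll make enlarged crops next.

```bash
python3 - <<'E'
import cv2,numpy as np
T=np.load("top0.npz")["p"];S=np.load("side0.npz")["p"]
c=lambda p,x,y,w,h:cv2.resize(p[y:y+h,x:x+w,::-1],(400,300),interpolation=cv2.INTER_CUBIC)
# crops 64x48 -> x6.25
im=np.vstack([np.hstack([c(T,140,172,64,48),c(T,222,146,64,48)]),np.hstack([c(S,213,133,64,48),c(S,258,172,64,48)])])
cv2.imwrite("pics/crop0.png",im)
E
```

```text
(no output)
```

View pics/crop0.png

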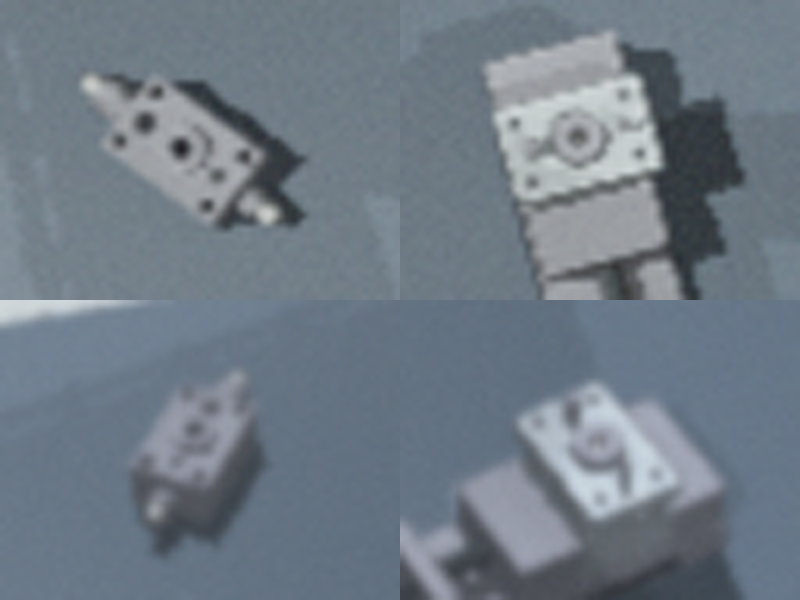

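Top crop, left: the head has its larger dowel hole at crop (145,122), so the inlet end points up-left. Its small hole is at (217,176) and its fitting tips are at (88,82) and (270,212). Top crop, right: the housing face has corners at about (497,108), (635,75), (663,165) and (525,205). Its thick dowel is on the left at (540,148) and the thin one is at (632,122). Next I'll measure these.

```bash
cat > h.py <<'E'
from cell import *
import cv2,numpy as np
def ray(n,uv,z):
    c=camera_info(n);M,R,t=[np.array(c[k]) for k in("mtx","R","t")]
    uv=np.atleast_2d(uv);d=np.c_[uv,np.ones(len(uv))]@np.linalg.inv(M).T@R;o=-R.T@t
    return o+d*((z-o[2])/d[:,2])[:,None]
def cloud(n,d):
    c=camera_info(n);M,R,t=[np.array(c[k]) for k in("mtx","R","t")]
    v,u=np.mgrid[:d.shape[0],:d.shape[1]]
    P=np.stack([u,v,np.ones_like(u)],-1)@np.linalg.inv(M).T*d[...,None]
    return (P-t)@R
E
python3 - <<'E'
from h import *
np.set_printoptions(precision=1,suppress=True)
f=lambda p,ox,oy:np.array(p)/6.25-.42+[ox,oy]
def rep(name,c):
    c=np.float64(c)[:,:2];m=c.mean(0);e=[c[(i+1)%4]-c[i] for i in range(4)]
    print(name,m,[ (round(float(np.hypot(*v)),1),round(float(np.degrees(np.arctan2(v[1],v[0]))),1)) for v in e])
rep("head top",ray("top",f([(155,78),(103,145),(222,228),(270,155)],140,172),28))
rep("hous top",ray("top",f([(97,108),(235,75),(263,165),(125,205)],222,146),76))
rep("head side",ray("side",f([(190,82),(132,172),(208,190),(258,105)],213,133)[[0,1,2,3]],28))
rep("hous side",ray("side",f([(198,82),(118,135),(188,220),(278,187)],258,172),76))
print("boss top",ray("top",f([(185,148)],140,172),32),"holes",ray("top",f([(145,122),(217,176)],140,172),28),"tips",ray("top",f([(88,82),(270,212)],140,172),14))
print("ring",ray("top",f([(178,137)],222,146),82))
print("dowtips top",ray("top",f([(135,152),(232,122)],222,146),92))
for n in("top","side"):
    D=np.load(n+"0.npz")["d"];P=cloud(n,D)
    for nm,c,zl,zh,r in(("head",(550,205),24,34,70),("hous",(615,15),70,82,60)):
        m=(np.hypot(P[...,0]-c[0],P[...,1]-c[1])<r)&(P[...,2]>zl)&(P[...,2]<zh)&(D>0)
        q=P[m];(cx,cy),wh,a=cv2.minAreaRect(np.float32(q[:,:2]));print(n,nm,len(q),q.mean(0),(cx,cy),wh,a)
E
```

```text
head top [469.1 234.1] [(44.4, 142.8), (77.1, -125.4), (45.6, -33.0), (73.8, 55.6)]
hous top [551.3 -32.1] [(73.4, -76.9), (49.3, -164.0), (74.0, 105.7), (52.6, 15.2)]
head side [470.6 240.5] [(79.9, -127.3), (44.7, -33.8), (73.9, 53.7), (43.5, 138.5)]
hous side [548.1 -29.5] [(54.8, -153.8), (64.6, -74.6), (49.6, 10.3), (79.4, 102.2)]
boss top [[470.4 234.7  32. ]] holes [[485.  256.5  28. ]
 [455.9 218.4  28. ]] tips [[508.8 289.7  14. ]
 [437.9 192.3  14. ]]
ring [[550.8 -30.9  82. ]]
dowtips top [[541.4  -8.6  92. ]
 [556.4 -58.2  92. ]]
top head 23 [493.6 236.8  31.4] (492.87213134765625, 236.12762451171875) (46.11491394042969, 7.185576438903809) 52.60883331298828
top hous 31 [564.2  -3.4  79. ] (564.4603881835938, -5.366376876831055) (10.494390487670898, 35.04397201538086) 14.535911560058594
side head 18 [494.  237.4  29.9] (493.0947570800781, 236.04843139648438) (42.09359359741211, 7.852359771728516) 57.9271354675293
side hous 18 [563.7  -4.1  78.5] (564.21142578125, -7.933328628540039) (8.378361701965332, 39.93943786621094) 12.11359691619873
```

```bash
python3 - <<'E'
from h import *
np.set_printoptions(precision=1,suppress=True)
for n in("top","side"):
    D=np.load(n+"0.npz")["d"];P=cloud(n,D)
    for nm,c,zl,zh,r in(("head",(470,235),22,38,50),("hous",(551,-31),70,90,52),("mat",(480,100),-20,20,40)):
        m=(np.hypot(P[...,0]-c[0],P[...,1]-c[1])<r)&(P[...,2]>zl)&(P[...,2]<zh)&(D>0)
        q=P[m];(cx,cy),wh,a=cv2.minAreaRect(np.float32(q[:,:2]));print(n,nm,len(q),q.mean(0),np.median(q,0),(cx,cy),wh,a)
E
```

```text
top head 320 [469.3 236.8  31. ] [468.2 235.7  31.3] (468.864013671875, 236.37803649902344) (98.95860290527344, 45.65305709838867) 52.64229965209961
top hous 364 [549.5 -30.1  80.2] [549.4 -30.5  80. ] (550.1944580078125, -29.880325317382812) (50.379638671875, 76.17567443847656) 14.334310531616211
top mat 434 [479.8  99.9   3.7] [479.8  99.5   3.6] (480.316650390625, 99.41468811035156) (74.02530670166016, 75.82341003417969) 89.7264633178711
side head 233 [466.5 232.2  31. ] [466.1 229.6  31.3] (467.77410888671875, 235.77508544921875) (98.1484146118164, 48.725711822509766) 54.9908447265625
side hous 339 [546.7 -35.5  79.5] [545.8 -37.2  79.2] (547.0897827148438, -30.245922088623047) (53.961273193359375, 84.21403503417969) 14.29268741607666
side mat 320 [479.9  99.6   3.5] [480.   99.    3.4] (480.2430419921875, 100.53279113769531) (76.24805450439453, 74.09291076660156) 76.15035247802734
```

>>> carry_out(moves=[{"dx":0.21,"dy":-0.136,"dz":-0.04,"twist":-34},{"dx":0.21,"dy":-0.136,"dz":-0.04,"twist":-34},{"dx":0.21,"dy":-0.136,"dz":-0.04,"twist":-34},{"dx":0.21,"dy":-0.136,"dz":-0.04,"twist":-34},{"dx":0.21,"dy":-0.136,"dz":-0.04,"twist":-34}])

```text
t: 0.6
eef_pos: [364.0, -387.9, 230.3]
tcp_rot: [-3.141, -0.0, 0.949]
ft_force: [0.9, -0.2, 0.1]
opening: 0.995
```

>>> carry_out(moves=[{"dx":0.568,"dy":-0.277},{"dx":0.568,"dy":-0.277},{"dx":0.568,"dy":-0.277},{"dx":0.568,"dy":-0.277},{"dx":0.568,"dy":-0.277}])

```text
schema error: expected keys dx, dy, dz, twist
```

>>> carry_out(moves=[{"dx":0.343,"dy":-0.167},{"dx":0.343,"dy":-0.167},{"dx":0.343,"dy":-0.167},{"dx":0.343,"dy":-0.167},{"dx":0.343,"dy":-0.167}])

```text
schema error: expected keys dx, dy, dz, twist
```

>>> carry_out(moves=[{"dx":0.568,"dy":-0.277,"dz":0,"twist":0},{"dx":0.568,"dy":-0.277,"dz":0,"twist":0},{"dx":0.568,"dy":-0.277,"dz":0,"twist":0},{"dx":0.568,"dy":-0.277,"dz":0,"twist":0},{"dx":0.568,"dy":-0.277,"dz":0,"twist":0}])

```text
t: 1.1
eef_pos: [406.1, -141.5, 230.2]
tcp_rot: [3.142, 0.0, 0.944]
ft_force: [0.4, 0.5, -0.2]
opening: 1.001
```

>>> carry_out(moves=[{"dx":0.343,"dy":-0.167,"dz":0,"twist":0},{"dx":0.343,"dy":-0.167,"dz":0,"twist":0},{"dx":0.343,"dy":-0.167,"dz":0,"twist":0},{"dx":0.343,"dy":-0.167,"dz":0,"twist":0},{"dx":0.343,"dy":-0.167,"dz":0,"twist":0}])

```text
t: 1.6
eef_pos: [449.3, 105.0, 230.2]
tcp_rot: [3.141, 0.0, 0.944]
ft_force: [1.2, -0.9, 0.4]
opening: 1.0
```

>>> carry_out(moves=[{"dx":0.117,"dy":-0.06,"dz":0,"twist":0},{"dx":0.117,"dy":-0.06,"dz":0,"twist":0},{"dx":0.117,"dy":-0.06,"dz":0,"twist":0},{"dx":0.117,"dy":-0.06,"dz":0.05,"twist":0},{"dx":0.117,"dy":-0.06,"dz":0.1,"twist":0}])

```text
t: 2.1
eef_pos: [469.6, 234.0, 129.5]
tcp_rot: [3.14, -0.002, 0.946]
ft_force: [1.2, 0.1, -0.3]
opening: 1.0
```

>>> carry_out(moves=[{"dx":0,"dy":0,"dz":0.05,"twist":0},{"dx":0,"dy":0,"dz":0.07,"twist":0},{"dx":0,"dy":0,"dz":0.07,"twist":0}])

```text
t: 2.4
eef_pos: [467.8, 232.2, 57.4]
tcp_rot: [-3.138, 0.005, 0.944]
ft_force: [0.2, -0.1, 0.9]
opening: 0.998
```

```bash
python3 - <<'E'
from h import *
c=lambda p,x,y,w,h:cv2.resize(p[y:y+h,x:x+w,::-1],(400,400),interpolation=cv2.INTER_CUBIC)
T,_=read_camera("top");S,_=read_camera("side")
cv2.imwrite("pics/c1.png",np.hstack([c(T,120,145,100,100),c(S,195,105,100,100)]));print(state()["eef_pos"],state()["tcp_rot"])
E
```

```text
[469.73457821 232.81961855  60.5757163 ] [-3.14158745e+00  1.69363422e-04  9.44145154e-01]
```

View pics/c1.png

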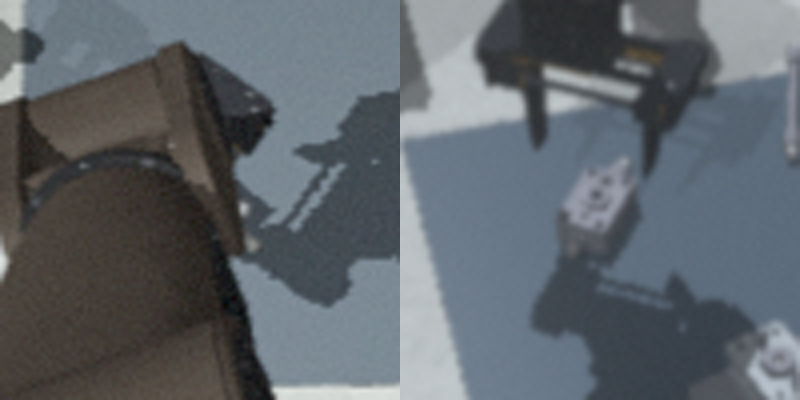

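Crop left: the arm hides the head from the top camera. Crop right: the fingertips are at about (540,148) and (650,172), with the head boss between and below them at (600,193). I'll compare these with the projection of the TCP.

```bash
cat >> h.py <<'E'
def proj(n,X):
    c=camera_info(n);M,R,t=[np.array(c[k]) for k in("mtx","R","t")]
    q=(np.atleast_2d(X)@R.T+t)@M.T
    return q[:,:2]/q[:,2:]
E
python3 - <<'E'
from h import *
s=state();p=s["eef_pos"];a=s["tcp_rot"][2];y=np.array([np.sin(a),-np.cos(a),0])
X=[p,p+47.5*y,p-47.5*y,p+59*y,p-59*y,[469.3,234.7,35.5],[469.3,234.7,31.5]]
print((proj("side",X)-[195,105]+.4)*4+[400,0])
E
```

```text
[[598.25014175 177.67877599]
 [649.79597477 191.03289275]
 [547.4133808  164.50836042]
 [662.38377832 194.29404866]
 [535.21050814 161.34692958]
 [598.0482447  197.69475076]
 [598.17533382 201.05841073]]
```

```bash
python3 - <<'E'
from h import *
S,D=read_camera("side")
im=cv2.resize(S[100:175,205:280,::-1],(600,600),interpolation=cv2.INTER_CUBIC)
s=state();p=s["eef_pos"];a=s["tcp_rot"][2];y=np.array([np.sin(a),-np.cos(a),0])
for q in (proj("side",[p,p+47.5*y,p-47.5*y])-[205,100]+.5)*8: cv2.circle(im,tuple(int(v) for v in q),3,(0,0,255),-1)
for q in (proj("side",[[469.3,234.7,35.5]])-[205,100]+.5)*8: cv2.circle(im,tuple(int(v) for v in q),3,(0,255,0),-1)
cv2.imwrite("pics/c2.png",im);print(p)
E
```

```text
[470.09120927 232.97767536  61.29193965]
```

View pics/c2.png

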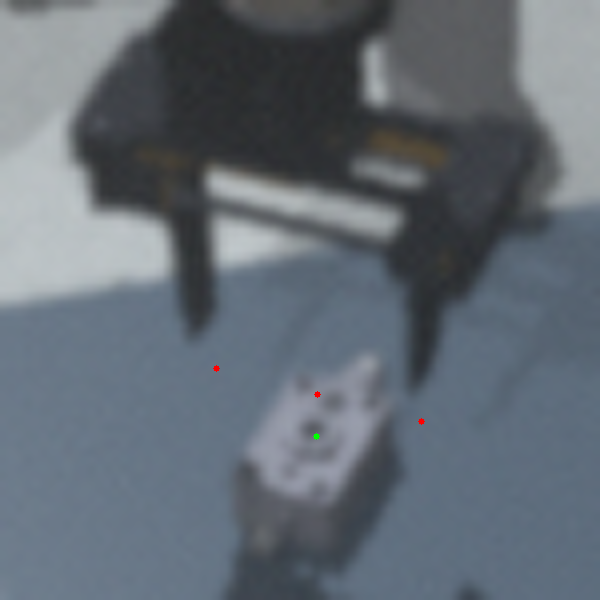

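The tips appear at about (197,335) and (418,388), higher than the projected red dots. The likely cause is that open linkage fingers sit further back than the shut TCP. The head boss lies on my green estimate at (316,436). I'll check the fingers with depth.

```bash
python3 - <<'E'
from h import *
np.set_printoptions(precision=1,suppress=True)
S,D=read_camera("side");P=cloud("side",D);s=state();p=s["eef_pos"];a=s["tcp_rot"][2]
R=np.array([[np.cos(a),np.sin(a),0],[np.sin(a),-np.cos(a),0],[0,0,-1]])
L=(P-p)@R.T
m=(D>0)&(np.abs(L[...,0])<40)&(np.abs(L[...,1])<80)&(P[...,2]>45)
q=L[m];print(p,len(q))
for sg in(-1,1):
    k=q[(np.sign(q[:,1])==sg)&(q[:,2]>-48)&(np.abs(q[:,1])>30)];k=k[np.argsort(k[:,2])];print(sg,len(k),np.median(k,0));print(k[-8:])
E
```

```text
[470.2 233.   61.6] 1686
-1 23 [ -6.6 -50.7 -37.4]
[[ -0.5 -51.4 -33.2]
 [ -3.9 -50.  -31.9]
 [-11.8 -50.4 -29.3]
 [  5.2 -50.4 -28.9]
 [ -6.6 -52.7 -28.8]
 [-11.6 -54.3 -27.8]
 [ -3.1 -50.7 -26.5]
 [  4.7 -50.4 -24.7]]
1 15 [-10.6  49.9 -39.2]
[[  4.4  52.7 -39.2]
 [ -2.3  51.7 -35.6]
 [-13.3  48.7 -35. ]
 [ -6.7  49.7 -29.7]
 [-11.3  47.9 -28.5]
 [-15.8  49.6 -28.3]
 [  2.7  49.7 -26.2]
 [ -6.3  49.5 -24.7]]
```

>>> carry_out(moves=[{"dx":0.001,"dy":-0.002,"dz":0.02,"twist":0},{"dx":0.001,"dy":-0.002,"dz":0.035,"twist":0},{"dx":0.001,"dy":-0.002,"dz":0.048,"twist":0},{"dx":0.001,"dy":-0.002,"dz":0.055,"twist":0},{"dx":0.001,"dy":-0.002,"dz":0.055,"twist":0}])

```text
t: 3.1
eef_pos: [468.4, 234.7, 5.0]
tcp_rot: [-3.141, 0.0, 0.944]
ft_force: [-1.5, 0.3, 0.0]
opening: 1.001
```

>>> carry_out(grip=0.03, moves=[{"dx":0,"dy":0,"dz":0,"twist":0},{"dx":0,"dy":0,"dz":0,"twist":0},{"dx":0,"dy":0,"dz":0,"twist":0},{"dx":0,"dy":0,"dz":0,"twist":0},{"dx":0,"dy":0,"dz":0,"twist":0}])

```text
t: 3.6
eef_pos: [468.5, 234.8, 5.3]
tcp_rot: [3.141, -0.0, 0.944]
ft_force: [-0.5, 0.1, 0.0]
opening: 0.635
```

>>> carry_out(moves=[{"dx":0,"dy":0,"dz":0,"twist":0},{"dx":0,"dy":0,"dz":0,"twist":0},{"dx":0,"dy":0,"dz":0,"twist":0},{"dx":0,"dy":0,"dz":0,"twist":0},{"dx":0,"dy":0,"dz":0,"twist":0}])

```text
t: 4.1
eef_pos: [468.4, 234.7, 5.2]
tcp_rot: [3.142, 0.0, 0.944]
ft_force: [-0.4, -0.9, -0.3]
opening: 0.471
```

>>> carry_out(grip=0.02, moves=[{"dx":0,"dy":0,"dz":0,"twist":0},{"dx":0,"dy":0,"dz":0,"twist":0},{"dx":0,"dy":0,"dz":0,"twist":0}])

```text
t: 4.4
eef_pos: [468.4, 234.7, 5.2]
tcp_rot: [3.141, -0.0, 0.944]
ft_force: [0.0, -0.4, 0.8]
opening: 0.474
```

>>> carry_out(moves=[{"dx":0,"dy":0,"dz":-0.02,"twist":0},{"dx":0,"dy":0,"dz":-0.06,"twist":0},{"dx":0,"dy":0,"dz":-0.1,"twist":0},{"dx":0,"dy":0,"dz":-0.14,"twist":0},{"dx":0,"dy":0,"dz":-0.14,"twist":0}])

```text
t: 4.9
eef_pos: [470.0, 235.4, 149.2]
tcp_rot: [3.138, -0.006, 0.944]
ft_force: [0.2, -0.1, -6.1]
opening: 0.472
```

>>> carry_out(moves=[{"dx":-0.167,"dy":0.221,"dz":0,"twist":-50.6},{"dx":-0.167,"dy":0.221,"dz":0,"twist":-50.6},{"dx":-0.167,"dy":0.221,"dz":0,"twist":-50.6},{"dx":-0.167,"dy":0.221,"dz":0,"twist":-50.6},{"dx":-0.167,"dy":0.221,"dz":0,"twist":-50.6}])

```text
t: 5.4
eef_pos: [534.1, 18.2, 143.5]
tcp_rot: [-3.139, -0.0, 1.625]
ft_force: [1.0, 0.2, -5.0]
opening: 0.471
```

>>> carry_out(moves=[{"dx":-0.025,"dy":0.007,"dz":0,"twist":-6},{"dx":-0.049,"dy":0.013,"dz":0.01,"twist":-11.6},{"dx":-0.049,"dy":0.013,"dz":0.02,"twist":-11.6},{"dx":-0.049,"dy":0.013,"dz":0.02,"twist":-11.6},{"dx":-0.049,"dy":0.013,"dz":0.02,"twist":-11.6}])

```text
t: 5.9
eef_pos: [549.3, -27.7, 124.2]
tcp_rot: [-3.14, -0.001, 1.821]
ft_force: [0.3, 0.3, -5.1]
opening: 0.474
```

```bash
python3 - <<'E'
from h import *
T,dT=read_camera("top");S,dS=read_camera("side");np.savez("v3.npz",T=T,S=S,dT=dT,dS=dS)
c=lambda p,x,y,w,h:cv2.resize(p[y:y+h,x:x+w,::-1],(w*6,h*6),interpolation=cv2.INTER_CUBIC)
cv2.imwrite("pics/c3.png",np.hstack([c(T,210,120,60,90),c(S,250,130,72,90)]));print(state()["eef_pos"],state()["tcp_rot"],state()["ft_force"])
E
```

```text
[549.88142546 -27.63444996 125.18928509] [-3.14140988e+00 -6.34764341e-05  1.82177342e+00] [-1.21058764 -0.38543396 -7.22884293]
```

View pics/c3.png

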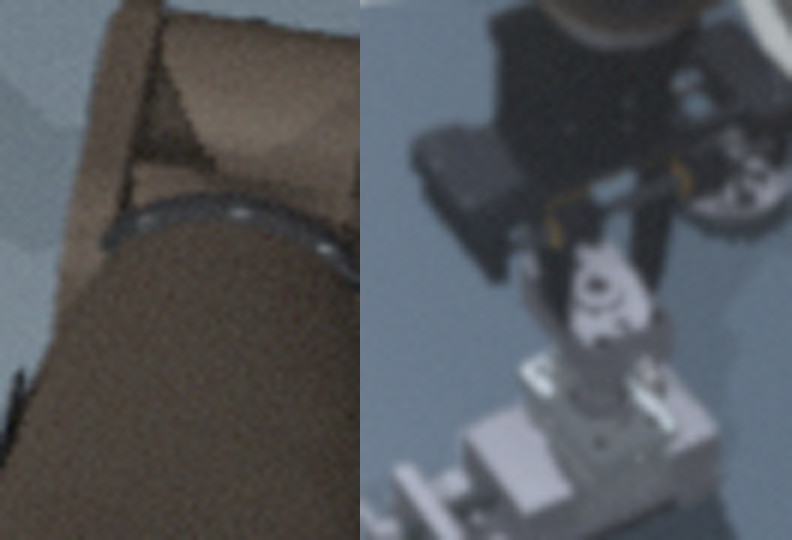

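The top view is fully blocked by the arm. In the side view the head's boss centre is at crop (601,288), the narrow outlet points toward the camera over the flange's near end, and the gripper holds the block level. I'll compute the offset from the side camera.

```bash
python3 - <<'E'
from h import *
np.set_printoptions(precision=2,suppress=True)
s=np.array([549.88,-27.63,125.19])
px=lambda u,v,ox,oy,k:np.array([ox+u/k-.5+.5/k,oy+v/k-.5+.5/k])
print("head now boss", ray("side",px(241,288,250,130,6),155.5)-s)
print("mat head boss side", ray("side",px(316,436,205,100,8),35.5), "crop0", ray("side",px(196,131,213,133,6.25),35.5), "top",ray("top",px(185,148,140,172,6.25),35.5))
print("ring side",ray("side",px(198,145,258,172,6.25),85.5),"ring top",ray("top",px(178,137,222,146,6.25),85.5))
# depth-free refinement: white face mask centroid in both views
T=np.load("top0.npz")["p"];S=np.load("side0.npz")["p"]
for n,p,(x,y) in(("top",T,(222,146)),("side",S,(258,172))):
    b=p[y:y+48,x:x+64].astype(int);m=((b.min(2)>165)).astype(np.uint8)
    m=cv2.morphologyEx(m,cv2.MORPH_CLOSE,np.ones((7,7)))
    c=max(cv2.findContours(m,0,2)[0],key=cv2.contourArea)
    # subpixel: cast contour hull points to plane then minAreaRect
    w=ray(n,cv2.convexHull(c)[:,0]+[x,y],79.5)[:,:2]
    print(n,cv2.contourArea(c),cv2.minAreaRect(np.float32(w)))
E
```

```text
head now boss [[-1.08  1.84 30.31]]
mat head boss side [[469.09 234.55  35.5 ]] crop0 [[469.3  237.25  35.5 ]] top [[470.02 234.12  35.5 ]]
ring side [[548.48 -31.49  85.5 ]] ring top [[550.15 -30.78  85.5 ]]
top 456.5 ((562.2359619140625, -26.833499908447266), (73.64549255371094, 74.62049102783203), 13.726675033569336)
side 232.5 ((550.0321044921875, -29.291728973388672), (50.19756317138672, 72.96676635742188), 13.824193954467773)
```

>>> carry_out(moves=[{"dx":-0.004,"dy":-0.001,"dz":0.01,"twist":0},{"dx":-0.004,"dy":-0.001,"dz":0.018,"twist":0},{"dx":-0.004,"dy":-0.001,"dz":0.023,"twist":0},{"dx":-0.004,"dy":-0.001,"dz":0.023,"twist":0},{"dx":-0.004,"dy":-0.001,"dz":0.023,"twist":0}])

```text
t: 6.5
eef_pos: [550.1, -32.6, 102.1]
tcp_rot: [-3.141, -0.0, 1.821]
ft_force: [0.8, -0.5, -5.1]
opening: 0.474
```

```bash
python3 - <<'E'
from h import *
S,dS=read_camera("side");np.savez("v4.npz",S=S)
im=cv2.resize(S[150:220,250:320,::-1],(600,600),interpolation=cv2.INTER_CUBIC)
cv2.imwrite("pics/c4.png",im);print(state()["eef_pos"],state()["tcp_rot"],state()["ft_force"],state()["moment"])
E
```

```text
[550.20615338 -32.58072357 102.30751626] [3.14139553e+00 1.56701739e-04 1.82135666e+00] [ 0.27535971  0.68394103 -4.90889229] [-0.00282136 -0.19991698  0.00264739]
```

View pics/c4.png

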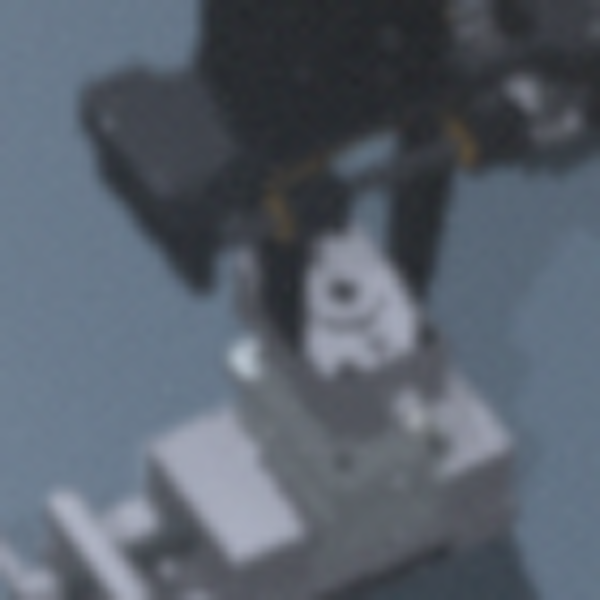

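The side view shows the head just above the flange, boss at crop (343,290), flange corners showing evenly at (243,357) and (415,405). I'll probe downward while watching the force.

>>> carry_out(moves=[{"dx":0.001,"dy":0,"dz":0.002,"twist":0},{"dx":0.001,"dy":0,"dz":0.004,"twist":0},{"dx":0.001,"dy":0,"dz":0.006,"twist":0},{"dx":0.001,"dy":0,"dz":0.006,"twist":0}])

```text
t: 6.95
eef_pos: [549.7, -31.6, 95.9]
tcp_rot: [-3.141, -0.0, 1.821]
ft_force: [0.4, -0.3, -4.9]
opening: 0.471
```

```bash
python3 - <<'E'
from h import *
np.set_printoptions(precision=2,suppress=True)
b=ray("side",np.array([250+343.5/600*70-.5,150+290.5/600*70-.5]),132.6)[0]
print("boss-TCP at pic",b-[550.21,-32.58,102.31]);s=state();print(s["eef_pos"],s["ft_force"],s["moment"])
E
```

```text
boss-TCP at pic [-1.62  4.7  30.29]
[549.71 -31.64  95.92] [ 0.36 -0.26 -4.86] [ 0.03 -0.1  -0.  ]
```

>>> carry_out(moves=[{"dx":0,"dy":0,"dz":0.001,"twist":0},{"dx":0,"dy":0,"dz":0.002,"twist":0},{"dx":0,"dy":0,"dz":0.002,"twist":0}])

```text
t: 7.25
eef_pos: [549.9, -31.7, 94.1]
tcp_rot: [3.141, 0.0, 1.821]
ft_force: [0.7, 0.2, -5.5]
opening: 0.469
```

>>> carry_out(moves=[{"dx":0,"dy":0,"dz":0.001,"twist":0},{"dx":0,"dy":0,"dz":0.002,"twist":0},{"dx":0,"dy":0,"dz":0.002,"twist":0}])

```text
t: 7.55
eef_pos: [550.2, -31.8, 92.2]
tcp_rot: [3.141, 0.001, 1.821]
ft_force: [2.0, -0.7, -5.7]
opening: 0.472
```

>>> carry_out(moves=[{"dx":0,"dy":0,"dz":0.001,"twist":0},{"dx":0,"dy":0,"dz":0.002,"twist":0},{"dx":0,"dy":0,"dz":0.002,"twist":0}])

```text
t: 7.85
eef_pos: [550.2, -31.7, 90.2]
tcp_rot: [3.141, 0.0, 1.821]
ft_force: [3.2, -0.3, -5.5]
opening: 0.476
```

```bash
python3 -c "
from cell import *
s=state();print(s['eef_pos'],s['tcp_rot'],s['ft_force'],s['moment'])"
```

```text
[550.2032616  -31.74435834  90.1890414 ] [3.14086778e+00 4.80291959e-04 1.82143153e+00] [ 3.23550117 -0.26550662 -5.46668115] [-0.36672017 -0.7612345   0.12131322]
```

The dowels are entering, with a mild +x side force, so I'll ease the head that way.

>>> carry_out(moves=[{"dx":0,"dy":0.0005,"dz":0,"twist":0},{"dx":0,"dy":0.0005,"dz":0.001,"twist":0},{"dx":0,"dy":0.0005,"dz":0.002,"twist":0},{"dx":0,"dy":0.0005,"dz":0.002,"twist":0}])

```text
t: 8.25
eef_pos: [550.4, -31.6, 88.1]
tcp_rot: [3.141, 0.0, 1.821]
ft_force: [2.9, -2.3, -5.8]
opening: 0.47
```

```bash
python3 -c "
from cell import *
s=state();print(s['eef_pos'],s['tcp_rot'],s['ft_force'],s['moment'])"
```

```text
[550.3836373  -31.55806243  88.10203462] [3.14147509e+00 2.18079854e-04 1.82146872e+00] [ 2.91402527 -2.33156358 -5.7880876 ] [-0.51287116 -0.6246934   0.07415623]
```

>>> carry_out(moves=[{"dx":-0.0005,"dy":0.0005,"dz":0,"twist":0},{"dx":-0.0005,"dy":0.0005,"dz":0.001,"twist":0},{"dx":-0.0005,"dy":0.0005,"dz":0.002,"twist":0},{"dx":-0.0005,"dy":0.0005,"dz":0.002,"twist":0}])

```text
t: 8.65
eef_pos: [550.8, -32.1, 86.7]
tcp_rot: [-3.142, 0.001, 1.822]
ft_force: [-1.8, -3.4, 4.3]
opening: 0.475
```

```bash
python3 -c "
from cell import *
s=state();print(s['eef_pos'],s['tcp_rot'],s['ft_force'],s['moment'])"
```

```text
[550.83170958 -32.12804688  86.74262475] [-3.14154497e+00  5.02313209e-04  1.82150564e+00] [-1.78614557 -3.39566347  4.27610285] [-0.79436142  0.279537    0.07797763]
```

Contact with the ring came at TCP z ≈ 87, as predicted. I'll keep lowering and trim the side force.

>>> carry_out(moves=[{"dx":-0.0004,"dy":-0.0002,"dz":0.001,"twist":0},{"dx":-0.0004,"dy":-0.0002,"dz":0.002,"twist":0},{"dx":-0.0004,"dy":-0.0002,"dz":0.002,"twist":0}])

```text
t: 8.95
eef_pos: [550.8, -32.3, 84.9]
tcp_rot: [3.141, 0.0, 1.821]
ft_force: [-1.9, -1.0, 7.1]
opening: 0.475
```

```bash
python3 -c "
from cell import *
s=state();print(s['eef_pos'],s['tcp_rot'],s['ft_force'],s['moment'])"
```

```text
[550.78094867 -32.27735412  84.89578415] [3.14125461e+00 1.75920639e-04 1.82130181e+00] [-1.89382018 -0.98416077  7.0587667 ] [-0.26599437  0.25168214  0.02763365]
```

>>> carry_out(moves=[{"dx":-0.0001,"dy":-0.0003,"dz":0.001,"twist":0},{"dx":-0.0001,"dy":-0.0003,"dz":0.002,"twist":0},{"dx":-0.0001,"dy":-0.0003,"dz":0.0025,"twist":0},{"dx":-0.0001,"dy":-0.0003,"dz":0.0025,"twist":0}])

```text
t: 9.35
eef_pos: [550.8, -32.3, 82.6]
tcp_rot: [3.141, 0.0, 1.821]
ft_force: [-1.7, 0.1, 7.9]
opening: 0.468
```

```bash
python3 -c "
from cell import *
s=state();print(s['eef_pos'],s['tcp_rot'],s['ft_force'],s['moment'])"
```

```text
[550.82323552 -32.30487411  82.64669693] [3.14050565e+00 2.96267643e-04 1.82135424e+00] [-1.67205875  0.0919765   7.90056979] [-0.05103063  0.14434118  0.01409683]
```

Commanded z is now about 81.9. I'll continue in small steps until the hard stop.

>>> carry_out(moves=[{"dx":0,"dy":-0.0002,"dz":0.0005,"twist":0},{"dx":0,"dy":-0.0002,"dz":0.001,"twist":0},{"dx":0,"dy":-0.0002,"dz":0.001,"twist":0}])

```text
t: 9.65
eef_pos: [550.8, -32.4, 81.8]
tcp_rot: [3.14, 0.0, 1.821]
ft_force: [-0.6, 0.8, 8.7]
opening: 0.475
```

>>> carry_out(moves=[{"dx":0,"dy":0,"dz":0.0003,"twist":0},{"dx":0,"dy":0,"dz":0.0005,"twist":0},{"dx":0,"dy":0,"dz":0.0005,"twist":0}])

```text
t: 9.95
eef_pos: [550.8, -32.4, 81.3]
tcp_rot: [3.14, 0.0, 1.821]
ft_force: [-1.3, 0.5, 8.8]
opening: 0.474
```

>>> carry_out(moves=[{"dx":0,"dy":0,"dz":0.0003,"twist":0},{"dx":0,"dy":0,"dz":0.0005,"twist":0},{"dx":0,"dy":0,"dz":0.0005,"twist":0}])

```text
t: 10.25
eef_pos: [550.9, -32.3, 81.1]
tcp_rot: [3.14, 0.001, 1.821]
ft_force: [-2.5, 0.5, 11.8]
opening: 0.472
```

>>> carry_out(moves=[{"dx":0,"dy":0,"dz":0.0003,"twist":0},{"dx":0,"dy":0,"dz":0.0005,"twist":0},{"dx":0,"dy":0,"dz":0.0005,"twist":0}])

```text
t: 10.55
eef_pos: [550.9, -32.3, 81.0]
tcp_rot: [3.14, 0.001, 1.821]
ft_force: [-3.0, 0.3, 18.0]
opening: 0.471
```

```bash
python3 -c "
from cell import *
s=state();print(s['eef_pos'],s['tcp_rot'],s['ft_force'],s['moment'])"
```

```text
[550.86425658 -32.34626146  81.03354551] [3.13956626e+00 6.66731862e-04 1.82132980e+00] [-3.03779989  0.31318792 17.98600966] [0.05139653 0.67680938 0.05600974]
```

This is the hard stop: z no longer changes while the force rises 6 N per 0.5 mm. I'll trim to about 20 N, then hold and check for drift.

>>> carry_out(moves=[{"dx":0,"dy":-0.0002,"dz":0.0002,"twist":0},{"dx":0,"dy":-0.0002,"dz":0.0002,"twist":0},{"dx":0,"dy":-0.0002,"dz":0.0002,"twist":0},{"dx":0,"dy":-0.0002,"dz":0.0002,"twist":0},{"dx":0,"dy":-0.0002,"dz":0.0002,"twist":0}])

```text
t: 11.05
eef_pos: [550.9, -32.3, 81.0]
tcp_rot: [3.139, 0.001, 1.821]
ft_force: [-3.5, 1.9, 20.0]
opening: 0.475
```

>>> carry_out(moves=[{"dx":0,"dy":0,"dz":0,"twist":0},{"dx":0,"dy":0,"dz":0,"twist":0},{"dx":0,"dy":0,"dz":0,"twist":0},{"dx":0,"dy":0,"dz":0,"twist":0},{"dx":0,"dy":0,"dz":0,"twist":0}])

```text
t: 11.55
eef_pos: [550.9, -32.4, 81.0]
tcp_rot: [3.139, 0.001, 1.821]
ft_force: [-3.8, 2.2, 18.7]
opening: 0.473
```

```bash
python3 - <<'E'
from h import *
S,dS=read_camera("side")
im=cv2.resize(S[150:220,250:320,::-1],(600,600),interpolation=cv2.INTER_CUBIC)
cv2.imwrite("pics/c5.png",im);s=state();print(s['eef_pos'],s['tcp_rot'],s['ft_force'],s['moment'])
E
```

```text
[550.8638513  -32.3694389   81.00457753] [3.13908486e+00 7.96447681e-04 1.82134982e+00] [-3.26870914  1.58707406 18.91062164] [ 0.22897849  0.61326529 -0.02422681]
```

View pics/c5.png

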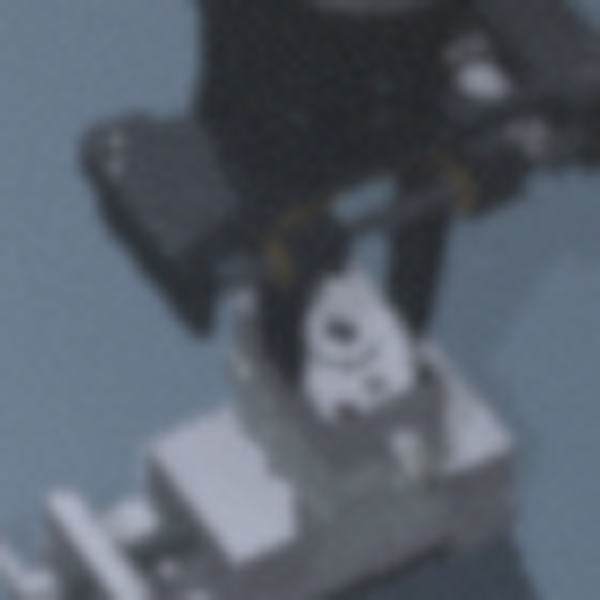

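The head sits flat on the flange with no gap, its outlet at (410,455) on the thin-dowel side. TCP z is 81.0, against 5.2 + 76 = 81.2 predicted for full closure. I'll add a small nudge toward 20 N and hand in.

>>> carry_out(moves=[{"dx":0,"dy":0,"dz":0.0001,"twist":0},{"dx":0,"dy":0,"dz":0.0001,"twist":0},{"dx":0,"dy":0,"dz":0.0001,"twist":0},{"dx":0,"dy":0,"dz":0.0001,"twist":0},{"dx":0,"dy":0,"dz":0.0001,"twist":0}])

```text
t: 12.1
eef_pos: [550.8, -32.3, 81.0]
tcp_rot: [3.139, 0.001, 1.821]
ft_force: [-4.0, 1.2, 20.2]
opening: 0.473
```

```bash
python3 -c "
from cell import *
s=state();print(s['t'],s['eef_pos'],s['ft_force'],s['opening']);print(job_done() if 16<s['ft_force'][2]<24 else 'no')"
```

```text
12.1 [550.81428973 -32.33547423  80.98639984] [-3.96181315  1.21609622 20.24089349] 0.47274399060402017
the job is handed in; nothing more can be done
None
```

The pump head is on both dowels with its wide inlet valve on the thick-dowel side. The arm is still holding it down on the housing face with about 20 N, and I handed the job in at 12.1 s.

**Closed faces:**
- The head met the support ring at a tool height of about 87 mm.
- It then hit a hard stop at 81.0 mm, where the push rose from about 9 N to 18–20 N with almost no further movement. Working from the grasp height, I expected full closure at 81.2 mm.

**Holding:** the last downward push read 20.2 N, and the height stayed at 81.0 mm over the last second of holding. The side camera showed no visible gap.

**What was less clean:**
- The top camera was blocked by the arm during the fit. The side camera's readings of the head's position along its length disagreed by about 3 mm, so I set the final alignment by feel.
- A sideways force of about 4 N and a tilt of about 0.14° remain.
- I moved nothing else on purpose and met no unexpected contact forces, but I did not take a final picture of the whole bench.

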